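Refit the feed roller of the bench sample mill

ROBOT

A 6-joint arm with a two-finger parallel gripper is mounted at the origin on the work surface. World frame = base frame: x ahead of the robot, y to its left, z up, the work surface at z = 0. Lengths are in m, angles in degrees, forces in N, time in s.
With the tool pointing down it reaches from about 0.3 to 1 m from the base axis. Payload 5.1 kg.
Tool frame: the origin (TCP) lies midway between the tips of the shut fingers; the grasp point (between the pads) lies 19 mm behind it; z points along the fingers, x is the direction in which the jaws open and shut, and the axes are right-handed (so a half turn about z gives the same grasp; the last joint's range is limited). The gripper opens to 95 mm and grips with 3 to 60 N. Pads are 20 mm wide; open, the fingers measure 119 mm over their backs; the gripper's body (75 mm by 180 mm) begins 59 mm behind the grasp point.
Start: joints at [59.897, 7.093, 94.555, -0, 78.352, -4.733], TCP at [0.279, 0.587, 0.215] pointing down, gripper open.
Joint ranges: [-149.61, 149.61], [-58.7, 133.49], [1.44, 155.28], [-77.14, 257.14], [18.33, 153.61], [-166.67, 166.67]. Speed limits (degrees/s): [147.25, 147.25, 180, 180, 180, 180].

INTERFACE

Orientations are given as [roll, pitch, yaw] about the fixed x, y, z axes, in that order (R = Rz(yaw) Ry(pitch) Rx(roll)).
In Python, from station import readout, imaging, env gives the robot as it stands.
- The arm moves only by the tool arm_command, never from a script. Its argument "motion" is one flat list of numbers, 7 for each row, row after row: the turn, a rotation vector about the world's x, y, z in degrees, then the shift along the world's x, y, z in mm, then the closure, from 0 (fully open) to 1 (shut). In form: [rx, ry, rz, x, y, z, grip, rx, ry, rz, x, y, z, grip, ...]. A call has exactly 10 rows; each row is the pose to reach, as a shift and turn from the pose commanded when the call began; what a row does not reach only later rows make up. A row lasts 1/12 s, in which the tool goes at most 41.7 mm and 7.16 degrees, less where a joint would pass 70% of its speed; a pose out of reach is approached as far as the arm can. A call with a gripper value outside its range is refused whole. The fingers move at their own pace and stop on an object; "force" is the grip in N (left out, the last holds). Time passes only in rows, so rows that repeat a pose let the fingers close, or fill a call up. It gives the time, the measured TCP pose, the force and the opening at its end, in the units of the state.
- readout.get_state(): the state, without advancing time (a new reading comes with each control period).
- imaging.camera(name): name is "side" or "top" or "wrist"; returns a dict with "frame" (480x640x3 uint8, blue, green, red), "z_map" (480x640 float32, m along the optical axis (not along the pixel's ray), 0 where there is no reading), "camera_matrix" (3x3 intrinsics, pixels), "origin" and "rotation" of the camera in the world. Camera axes: x right, y up, looking along -z (the intrinsics and any distortion apply to the point x, -y, -z); pixel columns grow to the right and rows downward; lengths in m; the calibration is good to about 2 mm. The wrist camera is an equidistant fisheye: a pixel r from the principal point sees the ray r / f radians off the axis. A picture is of the moment at which its call begins.
- env.hand_in(): hands the job in, once; it reports no verdict.
The state is a dict: "time_s": time; "joint_pos": joint angles; "qvel": joint speeds; "effort": joint torques, N m; "tcp_pos": TCP position; "tool_rot": TCP orientation; "contact_force": force on the tool from outside, world axes, zero at the start; "moment": the same for the moment, N m; "width": finger opening in m.
Only numpy, scipy, OpenCV 4.12 (cv2) and the standard library are available. Lean on these libraries where they do the work, as an engineer would, in place of code of your own. Each camera call takes 0.05 s, during which the arm holds its last target.

TASK

Take the cleaned feed roller off its drying stand and lower it, level, into the two open slots of the sample mill. The brass bearing shoes in the slots are stiff and stand at different heights: push them down with the roller until both ends are fully home, then bed it by bearing down gently with about 20 N for half a second, never with more than 30 N. Let go and leave the things around as they stand.

Things in the scene. Friction and masses are not known exactly. Their poses are not given: they have to be found in the camera images.
- roller: Loose fluted aluminium feed roller, about 0.4 kg: barrel 36 mm in diameter, 100 mm long, with a steel axle end 12 mm in diameter, 28 mm long on each side (156 mm over all). Origin at its centre, y along the axle; both ends are alike, either may go in either slot. It starts level on the drying stand, axis 50 mm above the bench, barrel free above and on both sides.
- axle_end_a (a point): Point on the roller's axis 61 mm from its centre towards its +y, where a slot takes the axle.
- axle_end_b (a point): The same at the other end, 61 mm from the centre towards the roller's -y.
- stand: Fixed grey drying stand: foot plate 100 (x) x 170 (y) x 10 mm, two low uprights (44 mm along x, 10 mm thick, 62 mm high, at y = +65 and -65 mm) whose open V notches carry the axle ends. Origin under its centre on the bench.
- mill: Fixed sample mill: white base 200 (x) x 170 (y) x 85 mm high, grey belt cover 106 mm high outside its +y end; on it two upright grey slotted cheeks, 90 mm along x, 14 mm thick, centred at y = +61 and -61 mm, top 158 mm high. Between them a fixed dark lower roller, top 103 mm high; beside it the base is clear for fingers. Origin under its centre on the bench; y along the slots' line, z up.
- dish: Bystander: loose shallow aluminium sample dish, 90 mm across, 18 mm high. Origin under its centre.
- jar: Bystander: loose closed glass jar, 60 mm across, 90 mm high. Origin under its centre.
- spoon: Bystander: loose white plastic spoon lying on the bench. Origin on its underside.
- slot_l (a point): Middle of the open mouth of the slot in the +y cheek: x 0, y +61, z 158 mm (cheek top) in the mill's frame. Both slots are vertical, 14 mm wide, the mouth flared at 45 degrees to 30 mm over the top 8 mm.
- slot_r (a point): The same in the -y cheek. At the shoes' stops the fitted axle is level, its axis 26 to 34 mm below the slot mouths; how deep depends on the mill's gap setting, which is hidden inside the base and listed nowhere: the end of the travel has to be felt. A home roller lies clear of the lower roller.
- shoe_l (a joint): Flat-topped brass bearing shoe in the +y slot: its height above its hard bottom stop, in m, 0 = fully home, 0.005 to 0.010 at the start, not the same as the other. It slides vertically with about 5 N of dry friction and no spring, so it stays where it is left and the roller's weight does not move it. The axle lies on its top.
- shoe_r (a joint): The same shoe in the -y slot.
There are look-alikes about, which are no part of the job. There is more than one size of the stand; the job needs the larger.

How it is judged (in metres and radians):
On the way, in this order (a step that is already met when the one before it is completed fails the run):
1. the roller is lifted clear of the drying stand (height (world z) of roller above 0.09 m and contact force between roller and stand below 0.1 N), for 0.2 s.
2. both axle ends are in the slots, on the way down and not yet home (z of each of axle_end_a, axle_end_b in the frame of mill below 0.147 m and value of joint any of shoe_l, shoe_r above 0.003 m and horizontal distance between roller and mill below 0.008 m and angle between the y axis of roller and the y axis of mill, either way round below 0.2 rad), for 0.1 s.
3. both ends are home and the roller bears down on the mill with at least 14 N (value of joint each of shoe_l, shoe_r below 0.0015 m and z of each of axle_end_a, axle_end_b in the frame of mill below 0.1345 m and horizontal distance between roller and mill below 0.008 m and contact force between roller and mill above 14 N), for 0.2 s.
At the end, for the whole second after the job is handed in: Both shoes are within 1.5 mm of their stops with the roller resting on them in both slots (axle ends no higher than 134.5 mm above the bench), level within 0.02 rad, its centre within 8 mm of the mill's centre in plan, its axle within 0.05 rad of the mill's y axis, released and at rest (value of joint each of shoe_l, shoe_r below 0.0015 m and z of each of axle_end_a, axle_end_b in the frame of mill below 0.1345 m and angle between roller's own y axis and vertical between 1.5508 and 1.5908 rad and horizontal distance between roller and mill below 0.008 m and angle between the y axis of roller and the y axis of mill, either way round below 0.05 rad and contact force between roller and mill above 1 N and contact force between the fingers and roller below 0.1 N and linear speed of roller below 0.01 m/s); the robot touches nothing.
It fails at once if the roller bears on the mill with more than 30 N (contact force between roller and mill above 30 N).
It fails at once if the gripper or arm bears on the mill with more than 15 N (contact force between any of the fingers, the arm and mill above 15 N).
It fails at once if the dish is moved by more than 20 mm (distance of dish from where it was at the start of the episode above 0.02 m).
It fails at once if the jar is moved by more than 20 mm (distance of jar from where it was at the start of the episode above 0.02 m).
It fails at once if the spoon is moved by more than 20 mm (distance of spoon from where it was at the start of the episode above 0.02 m).
It also fails if it takes over 64 s, if anything falls off the work surface, if the arm or the gripper's body presses on something with over 40 N, if the wrist force passes 120 N, or if a joint passes its speed limit or range.

## Working session

There is one attempt and no reset: what is moved stays moved. The work goes in short steps, Python scripts to look and compute and a tool call to move; the robot and the scene stay as the last step left them, time stands still between calls to the robot, and variables do not carry over. Pictures are saved under pics/ and viewed, and the job is handed in when it is done.

Besides the shell and the picture viewer there is one more tool, called after ">>>" by a JSON object that holds its "api" and its "payload", one argument or row to a line. arm_command: Moves the arm, as the interface text tells. Its arguments: {"type":"object","properties":{"motion":{"type":"array","items":{"type":"number"}},"force":{"type":"number"}},"required":["motion"]}

```bash
ls; mkdir -p pics; python3 - <<'E'
from station import readout, imaging
import cv2, numpy as np, pickle
print(readout.get_state())
d={}
for n in ("side","top","wrist"):
    c=imaging.camera(n); d[n]=c
    cv2.imwrite(f"pics/{n}0.png",c["frame"]); print(n,c["camera_matrix"],c["origin"],c["rotation"])
pickle.dump(d,open("d0.pkl","wb"))
E
```

```text
pics
{'time_s': 0.0, 'joint_pos': array([ 5.98976402e+01,  7.13316803e+00,  9.46332008e+01, -3.76713318e-04,
        7.83498203e+01, -4.73313365e+00]), 'qvel': array([-0.07571069,  0.02468396,  0.02626147,  0.13911893,  0.0088054 ,
        0.04804555]), 'effort': array([-5.94431913e-05, -4.17595911e+01, -3.59935963e+01,  7.73000764e-02,
        4.87855473e-02, -1.79502549e-04]), 'tcp_pos': array([0.27820912, 0.58675609, 0.21339983]), 'tool_rot': array([-1.79990780e+02,  1.15823338e-01,  6.46308596e+01]), 'contact_force': array([ 0.67397692,  0.09773599, -0.38294061]), 'moment': array([-0.01268776, -0.01995565, -0.02069404]), 'width': 0.09548193471128057}
side [[448.48987354   0.         320.96170899]
 [  0.         448.48987354 248.71810604]
 [  0.           0.           1.        ]] [ 0.17177122 -0.39733651  0.61665263] [ 47.68004239   1.06921302 -44.46837147]
top [[553.93685696   0.         327.19183921]
 [  0.         553.93685696 242.36175532]
 [  0.           0.           1.        ]] [0.44386636 0.00170895 1.15560425] [  3.40264729  -0.70922237 -91.23671499]
wrist [[371.64829954   0.         314.25846251]
 [  0.         371.64829954 238.39195493]
 [  0.           0.           1.        ]] [0.20881234 0.61901902 0.38366811] [-15.56923089   0.1304184   64.65169247]
```

View pics/top0.png

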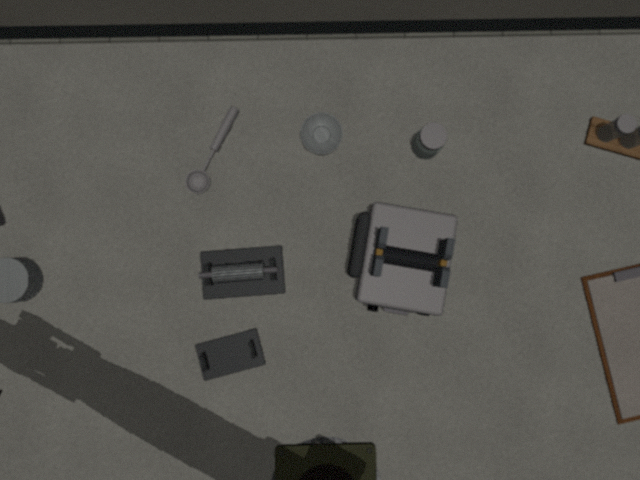

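View pics/side0.png

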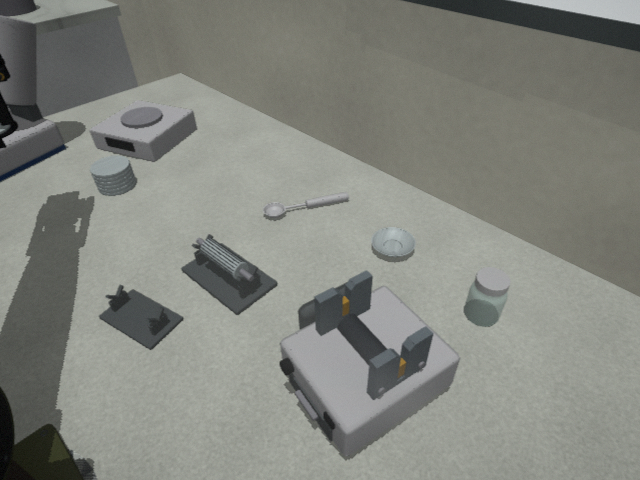

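View pics/wrist0.png

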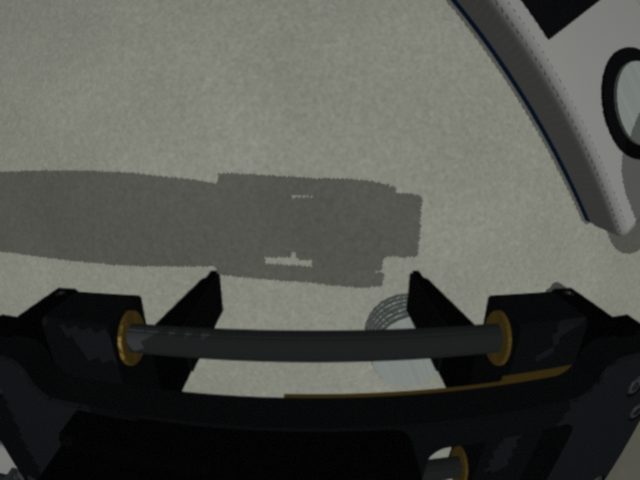

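The top view shows the roller on the larger stand at (243,272), a smaller empty stand at (230,354), and the mill at (410,258) with brass shoes at (380,252) and (444,263). The larger stand is the one carrying the roller. Next I'll take enlarged crops and the depth geometry.

```bash
cat > h.py <<'E'
import numpy as np, cv2, pickle
from scipy.spatial.transform import Rotation as R
def rot(c): return R.from_euler('xyz',c["rotation"],degrees=True).as_matrix()
def cloud(c):
    z=c["z_map"].astype(float); K=c["camera_matrix"]
    v,u=np.mgrid[:480,:640]
    P=np.stack([(u-K[0,2])/K[0,0]*z,-(v-K[1,2])/K[1,1]*z,-z],-1)
    W=P@rot(c).T+c["origin"]; W[z<=0]=np.nan
    return W
def proj(c,p):
    q=(np.asarray(p)-c["origin"])@rot(c); K=c["camera_matrix"]
    return np.stack([K[0,0]*q[...,0]/-q[...,2]+K[0,2],K[1,1]*-q[...,1]/-q[...,2]+K[1,2]],-1)
E
python3 - <<'E'
from h import *
d=pickle.load(open("d0.pkl","rb"))
t=d["top"]["frame"]; s=d["side"]["frame"]
a=cv2.resize(t[190:390,180:480],None,fx=2.6,fy=2.6,interpolation=cv2.INTER_CUBIC); a=cv2.convertScaleAbs(a,alpha=1.8)
cv2.imwrite("pics/c1.png",a)
b=cv2.resize(s[180:470,90:480],None,fx=2,fy=2,interpolation=cv2.INTER_CUBIC);cv2.imwrite("pics/c2.png",cv2.convertScaleAbs(b,alpha=1.3))
W=cloud(d["top"]); 
for n,(u0,u1,v0,v1) in dict(roller=(195,290,240,305),small=(190,270,325,385),mill=(345,465,195,320)).items():
    w=W[v0:v1,u0:u1]; print(n); zz=np.round(w[...,2]*1000); h=np.histogram(zz[np.isfinite(zz)],bins=range(-10,180,6)); print(list(zip(h[1],h[0])))
print(W[271,230:250:4],W[300:303,100])
W=cloud(d["side"]); print(W[250:262:4,225:235:5])
E
```

```text
roller
[(np.int64(-10), np.int64(17)), (np.int64(-4), np.int64(1430)), (np.int64(2), np.int64(960)), (np.int64(8), np.int64(2168)), (np.int64(14), np.int64(205)), (np.int64(20), np.int64(10)), (np.int64(26), np.int64(17)), (np.int64(32), np.int64(8)), (np.int64(38), np.int64(22)), (np.int64(44), np.int64(47)), (np.int64(50), np.int64(221)), (np.int64(56), np.int64(303)), (np.int64(62), np.int64(476)), (np.int64(68), np.int64(259)), (np.int64(74), np.int64(1)), (np.int64(80), np.int64(0)), (np.int64(86), np.int64(0)), (np.int64(92), np.int64(0)), (np.int64(98), np.int64(0)), (np.int64(104), np.int64(0)), (np.int64(110), np.int64(0)), (np.int64(116), np.int64(0)), (np.int64(122), np.int64(0)), (np.int64(128), np.int64(0)), (np.int64(134), np.int64(0)), (np.int64(140), np.int64(0)), (np.int64(146), np.int64(0)), (np.int64(152), np.int64(0)), (np.int64(158), np.int64(0)), (np.int64(164), np.int64(0)), (np.int64(170), np.int64(0))]
small
[(np.int64(-10), np.int64(22)), (np.int64(-4), np.int64(1551)), (np.int64(2), np.int64(1586)), (np.int64(8), np.int64(1380)), (np.int64(14), np.int64(39)
[... 1557 characters left out ...]
0), np.int64(52)), (np.int64(146), np.int64(64)), (np.int64(152), np.int64(314)), (np.int64(158), np.int64(361)), (np.int64(164), np.int64(1)), (np.int64(170), np.int64(0))]
[[0.45608297 0.17836451 0.06709954]
 [0.4558599  0.16977658 0.07207599]
 [0.45571461 0.16229253 0.07006396]
 [0.45558701 0.15501801 0.06634802]
 [0.45539771 0.1469266  0.06833815]] [[ 0.40271788  0.45823171 -0.00065266]
 [ 0.40081162  0.4566104   0.00344003]
 [ 0.39875631  0.45664368  0.00334207]]
[[[0.46274707 0.16418528 0.0663645 ]
  [0.49920981 0.21365482 0.01079261]]

 [[0.45529654 0.1531127  0.06855718]
  [0.46184752 0.14702289 0.06816357]]

 [[0.45045022 0.14703327 0.06594156]
  [0.45563601 0.13845848 0.06812092]]]
```

View pics/c1.png

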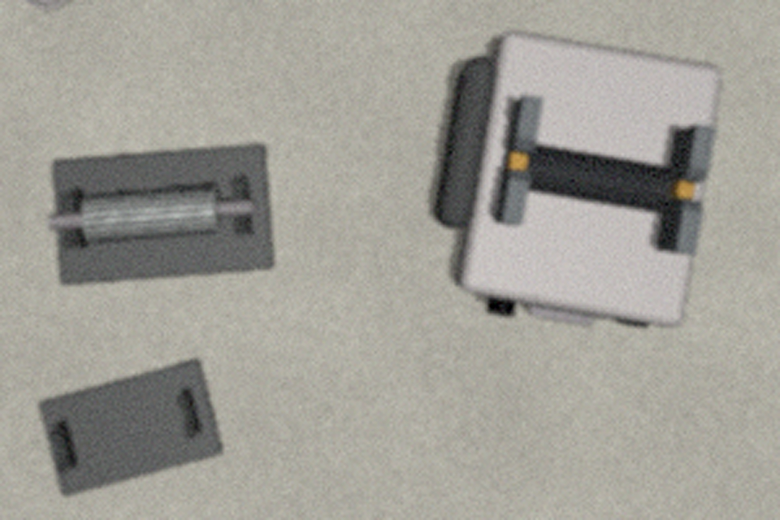

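View pics/c2.png

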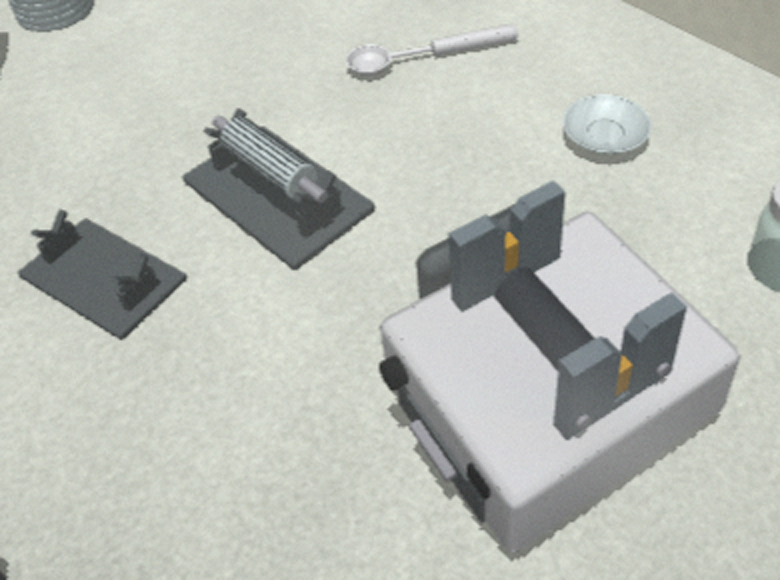

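```bash
cat > m.py <<'E'
from h import *
d=pickle.load(open("d0.pkl","rb"))
from scipy.optimize import least_squares
def pts(W,box,zlo,zhi):
    w=W.reshape(-1,3); m=np.isfinite(w).all(1)&(w[:,0]>box[0])&(w[:,0]<box[1])&(w[:,1]>box[2])&(w[:,1]<box[3])&(w[:,2]>zlo)&(w[:,2]<zhi); return w[m]
for n in ("top","side"):
    W=cloud(d[n])
    p=pts(W,(.38,.54,.05,.27),-.01,.02); print(n,"bench z",np.median(pts(W,(.55,.8,-.0,.3),-.02,.02)[:,2]))
    # roller barrel: cylinder r18 fit
    p=pts(W,(.41,.50,.05,.26),.040,.09)
    # extent
    c0=np.median(p[:,:2],0)
    def res(q):
        a=np.array([np.sin(-q[3]),np.cos(q[3]),q[4]]);a/=np.linalg.norm(a)
        v=p-[q[0],c0[1],q[1]]; s=v@a
        k=abs(s)<.045
        r=np.linalg.norm(v-s[:,None]*a,axis=1)
        return np.where(k,r-.0175,0)
    f=least_squares(res,[c0[0],.05,0,0,0],loss='soft_l1',f_scale=.002); q=f.x
    a=np.array([np.sin(-q[3]),np.cos(q[3]),q[4]]);a/=np.linalg.norm(a)
    v=p-[q[0],c0[1],q[1]]; s=v@a; rr=np.linalg.norm(v-s[:,None]*a,axis=1)
    b=s[(rr>.012)&(rr<.021)&(p[:,2]>.062)]
    e=s[(rr<.009)]
    print("roller x,z at y",c0[1],q[:2],"yaw",np.degrees(q[3]),"tilt",q[4],"barrel",np.percentile(b,[0.5,99.5]),"axle",np.percentile(e,[1,99]) if len(e) else None,"rms",f.cost)
    m=(np.percentile(b,.5)+np.percentile(b,99.5))/2; print(" centre",np.array([q[0],c0[1],q[1]])+a*m)
    # mill cheek tops
    p=pts(W,(.38,.58,-.25,.02),.152,.166); 
    (cx,cy),(w,h),an=cv2.minAreaRect((p[:,:2]*1000).astype(np.float32)); print(" cheek tops",len(p),cx,cy,w,h,an,"z",np.median(p[:,2]))
    p=pts(W,(.35,.62,-.25,.06),.078,.091)
    (cx,cy),(w,h),an=cv2.minAreaRect((p[:,:2]*1000).astype(np.float32)); print(" base top",len(p),cx,cy,w,h,an,"z",np.median(p[:,2]))
E
python3 m.py
```

```text
top bench z 0.0006994228050878348
roller x,z at y 0.1629925980973302 [0.45400764 0.05115961] yaw 3.3915025113135213 tilt 0.0019610585945067857 barrel [-0.04782843  0.05104528] axle [-0.07581025  0.07841789] rms 0.0008698273534603216
 centre [0.45391249 0.1645982  0.05116276]
 cheek tops 662 473.47607421875 -168.79367065429688 137.11306762695312 89.76654815673828 79.04910278320312 z 0.15769149615571887
 base top 6441 471.8121337890625 -154.04962158203125 193.6978759765625 210.2930450439453 80.68045043945312 z 0.08515096725460136
side bench z 0.0008454748623707431
roller x,z at y 0.1470228858269964 [0.45647884 0.05026319] yaw 3.252718775533122 tilt 0.03750977794055065 barrel [-0.03178747  0.0673036 ] axle [-0.06046142  0.09499971] rms 0.0018595488181850587
 centre [0.45547195 0.16473988 0.05092883]
 cheek tops 1258 474.610107421875 -168.30157470703125 138.1785125732422 90.55389404296875 79.09552764892578 z 0.1583250311010473
 base top 9727 474.2501525878906 -158.85105895996094 189.46444702148438 202.01280212402344 79.49148559570312 z 0.08566256182697718
```

>>> {"api": "arm_command", "payload": {
  "motion": [0,0,-5,14,-34,-2,0,0,0,-10,28,-68,-4,0,0,0,-15,42,-102,-6,0,0,0,-20,56,-136,-8,0,0,0,-25,70,-170,-10,0,0,0,-30,84,-204,-12,0,0,0,-35,98,-238,-14,0,0,0,-40,112,-272,-16,0,0,0,-45,126,-306,-18,0,0,0,-50,140,-340,-20,0],
  "force": 30
}}

```text
time_s: 0.98
tcp_pos: [0.4186, 0.2455, 0.1944]
tool_rot: [180.0, 0.0, 14.4]
contact_force: [1.5, -1.0, -0.2]
width: 0.095
```

>>> {"api": "arm_command", "payload": {
  "motion": [0,0,-4,12,-28,-15,0,0,0,-8,24,-56,-30,0,0,0,-11.2,35.5,-82.5,-45,0,0,0,-11.2,35.5,-82.5,-60,0,0,0,-11.2,35.5,-82.5,-70,0,0,0,-11.2,35.5,-82.5,-75,0,0,0,-11.2,35.5,-82.5,-75,0,0,0,-11.2,35.5,-82.5,-75,0,0,0,-11.2,35.5,-82.5,-75,0,0,0,-11.2,35.5,-82.5,-75,0]
}}

```text
time_s: 1.82
tcp_pos: [0.4545, 0.1656, 0.1208]
tool_rot: [-180.0, -0.1, 3.5]
contact_force: [0.7, -0.4, 0.8]
width: 0.095
```

```bash
python3 - <<'E'
from station import readout, imaging
from h import *
s=readout.get_state(); print(s["tcp_pos"],s["tool_rot"],s["contact_force"])
d={}
for n in ("wrist",):
    c=imaging.camera(n); d[n]=c
    cv2.imwrite("pics/w1.png",cv2.convertScaleAbs(c["frame"],alpha=1.5)); print(c["origin"],c["rotation"])
pickle.dump(d,open("d1.pkl","wb"))
# predicted points of the roller in fisheye
def pf(c,p):
    q=(np.asarray(p)-c["origin"])@rot(c); x,y,z=q[...,0],-q[...,1],-q[...,2]
    r=np.hypot(x,y); th=np.arctan2(r,z); K=c["camera_matrix"]
    return np.stack([K[0,2]+K[0,0]*th*x/r,K[1,2]+K[0,0]*th*y/r],-1)
a=np.radians(3.35); ax=np.array([-np.sin(a),np.cos(a),0]); C=np.array([.4545,.1647,.0505])
for t in (-.078,-.05,.05,.078): print(t,pf(c,C+ax*t))
E
```

```text
[0.45452254 0.16556812 0.12076149] [-1.79979320e+02 -1.05842926e-01  3.50607099e+00] [ 0.73954732 -0.39730064  0.75454594]
[0.44839421 0.24054784 0.29093737] [-15.58413727  -0.08483099   3.52584441]
-0.078 [315.36047151 349.10722782]
-0.05 [315.52758816 316.79466341]
0.05 [316.15266793 177.46116681]
0.078 [316.31477227 134.33922271]
```

View pics/w1.png

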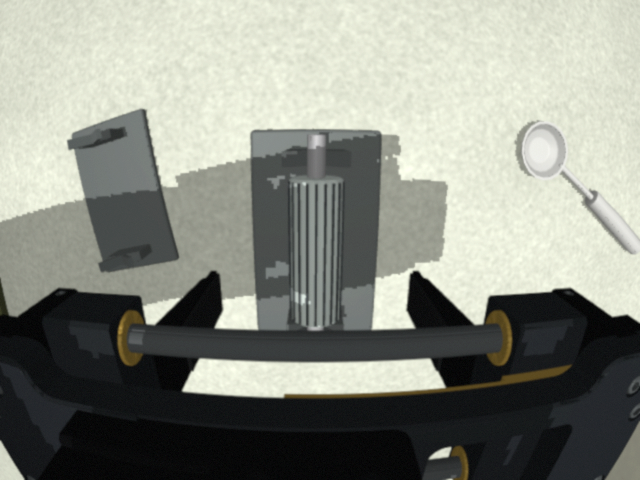

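The wrist view has the roller along column 316, its axle end at row 134 and barrel start at row 177, matching the prediction. It sits centred between the fingers, so I'm descending and gripping.

>>> {"api": "arm_command", "payload": {
  "motion": [0,0,0,0,-1,-25,0,0,0,0,0,-1,-50,0,0,0,0,0,-1,-70,0,0,0,0,0,-1,-82,0,0,0,0,0,-1,-89,0,0,0,0,0,-1,-89,0,0,0,0,0,-1,-89,1,0,0,0,0,-1,-89,1,0,0,0,0,-1,-89,1,0,0,0,0,-1,-89,1],
  "force": 50
}}

```text
time_s: 2.7
tcp_pos: [0.455, 0.164, 0.0319]
tool_rot: [-180.0, -0.1, 3.4]
contact_force: [-0.2, -0.8, -0.5]
width: 0.074
```

>>> {"api": "arm_command", "payload": {
  "motion": [0,0,0,0,0,0,1,0,0,0,0,0,0,1,0,0,0,0,0,0,1,0,0,0,0,0,0,1,0,0,0,0,0,0,1,0,0,0,0,0,0,1,0,0,0,0,0,0,1,0,0,0,0,0,0,1,0,0,0,0,0,0,1,0,0,0,0,0,0,1]
}}

```text
time_s: 3.53
tcp_pos: [0.4553, 0.1639, 0.0312]
tool_rot: [-180.0, -0.2, 3.4]
contact_force: [5.5, -0.3, -1.8]
width: 0.0348
```

>>> {"api": "arm_command", "payload": {
  "motion": [0,0,0,0,0,8,1,0,0,0,0,0,20,1,0,0,0,0,0,40,1,0,0,0,0,0,60,1,0,0,0,0,0,85,1,0,0,0,0,0,110,1,0,0,0,0,0,140,1,0,0,0,0,0,160,1,0,0,0,0,0,170,1,0,0,0,0,0,170,1]
}}

```text
time_s: 4.37
tcp_pos: [0.4549, 0.1641, 0.2037]
tool_rot: [-179.9, -0.2, 3.4]
contact_force: [0.0, 0.6, -2.7]
width: 0.0348
```

```bash
python3 - <<'E'
from station import readout, imaging
from h import *
s=readout.get_state(); print(s["tcp_pos"],s["tool_rot"],s["contact_force"],s["moment"],s["width"])
d={n:imaging.camera(n) for n in ("wrist","side","top")}
cv2.imwrite("pics/w2.png",cv2.convertScaleAbs(d["wrist"]["frame"],alpha=1.5))
cv2.imwrite("pics/s2.png",d["side"]["frame"])
pickle.dump(d,open("d2.pkl","wb"))
E
```

```text
[0.45494004 0.16413663 0.20368854] [-179.94980381   -0.24360704    3.43974494] [ 0.00489611  0.64530503 -2.69103721] [-0.05838307  0.02871398 -0.05708092] 0.03482974586488259
```

View pics/w2.png

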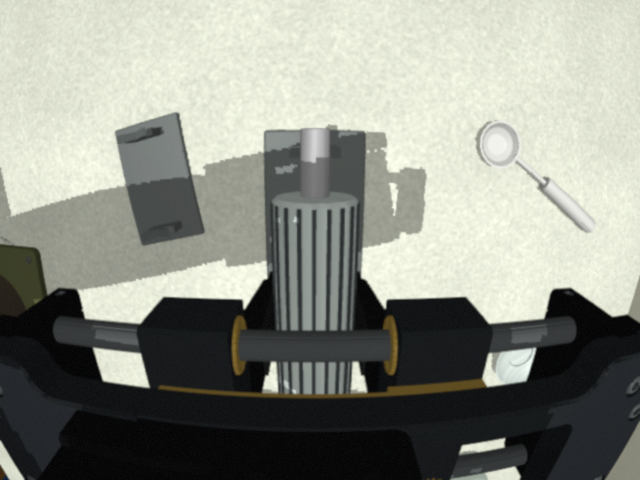

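View pics/s2.png

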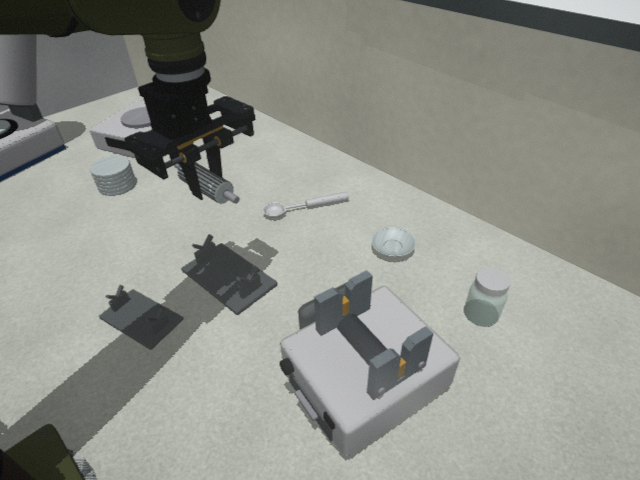

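The roller is lifted clear and the stand is empty. I'll check its level in the grip.

```bash
cat >> h.py <<'E'
def pf(c,p):
    q=(np.asarray(p)-c["origin"])@rot(c); x,y,z=q[...,0],-q[...,1],-q[...,2]
    r=np.hypot(x,y); th=np.arctan2(r,z); K=c["camera_matrix"]
    return np.stack([K[0,2]+K[0,0]*th*x/r,K[1,2]+K[0,0]*th*y/r],-1)
def fcloud(c):
    z=c["z_map"].astype(float); K=c["camera_matrix"]
    v,u=np.mgrid[:480,:640]; dx,dy=u-K[0,2],v-K[1,2]; r=np.hypot(dx,dy)+1e-9; th=r/K[0,0]
    t=np.tan(np.minimum(th,1.4))
    P=np.stack([t*dx/r*z,-t*dy/r*z,-z],-1); W=P@rot(c).T+c["origin"]; W[z<=0]=np.nan
    return W
E
python3 - <<'E'
from h import *
d=pickle.load(open("d2.pkl","rb")); c=d["wrist"]
W=fcloud(c)
print("axle ridge:",[(v,np.round(W[v,310:319].mean(0),4)) for v in range(132,190,8)])
print("barrel ridge:",[(v,np.round(np.nanmedian(W[v,306:324],0),4)) for v in range(210,300,15)])
S=cloud(d["side"]).reshape(-1,3); m=np.isfinite(S).all(1)&(abs(S[:,0]-.455)<.04)&(abs(S[:,1]-.164)<.09)&(S[:,2]>.18)&(S[:,2]<.236); p=S[m]
for y in np.arange(.08,.25,.01):
    k=abs(p[:,1]-y)<.005
    if k.sum()>5: print(round(y,3),k.sum(),np.round(np.percentile(p[k,2],95),4),np.round(p[k,0].mean(),4))
T=cloud(d["top"]).reshape(-1,3); m=np.isfinite(T).all(1)&(abs(T[:,0]-.455)<.03)&(abs(T[:,1]-.164)<.09)&(T[:,2]>.18)&(T[:,2]<.245);print(m.sum())
a=np.radians(3.44); ax=np.array([-np.sin(a),np.cos(a),0]); C=np.array([.45494,.1642+.0008,.2227])
for t,dz in ((.078,.006),(.05,.018)): print(t,pf(c,C+ax*t+[0,0,dz]))
E
```

```text
axle ridge: [(132, array([0.4488, 0.2412, 0.2282])), (140, array([0.449 , 0.2381, 0.2281])), (148, array([0.4492, 0.2349, 0.2284])), (156, array([0.4494, 0.2318, 0.228 ])), (164, array([0.4496, 0.2287, 0.229 ])), (172, array([0.4498, 0.2255, 0.2285])), (180, array([0.45  , 0.2224, 0.2285])), (188, array([0.4501, 0.2192, 0.2288]))]
barrel ridge: [(210, array([0.4507, 0.2128, 0.2407])), (225, array([0.451 , 0.2071, 0.2401])), (240, array([0.4513, 0.2013, 0.2403])), (255, array([0.4517, 0.1956, 0.2408])), (270, array([0.4521, 0.1893, 0.2403])), (285, array([0.4525, 0.1832, 0.2403]))]
0.09 60 0.227 0.4568
0.1 38 0.2275 0.4552
0.11 116 0.233 0.4511
0.12 203 0.2351 0.4529
0.13 66 0.2357 0.4425
0.14 68 0.2358 0.443
0.15 173 0.2352 0.4429
0.16 89 0.2356 0.4423
0.17 52 0.2354 0.4417
0.19 12 0.2352 0.4446
0.2 41 0.2334 0.4372
0.21 31 0.2336 0.4364
0.23 11 0.226 0.4455
0.24 8 0.2251 0.4451
444
0.078 [318.01139739 127.92032798]
0.05 [318.33227199 204.44778351]
```

>>> {"api": "arm_command", "payload": {
  "motion": [0,0,-1.5,2,-34,0,1,0,0,-3,4,-68,0,1,0,0,-5,6,-102,0,1,0,0,-7,8,-136,0,1,0,0,-9,10,-170,0,1,0,0,-11,12,-204,0,1,0,0,-12,14,-238,0,1,0,0,-13,16,-272,0,1,0,0,-14,18,-306,0,1,0,0,-14.4,19,-333,0,1]
}}

```text
time_s: 5.35
tcp_pos: [0.4715, -0.171, 0.1979]
tool_rot: [-180.0, 0.3, -11.1]
contact_force: [0.9, 0.1, -2.9]
width: 0.035
```

>>> {"api": "arm_command", "payload": {
  "motion": [0,0,0,0,0,0,1,0,0,0,0,0,0,1,0,0,0,0,0,0,1,0,0,0,0,0,0,1,0,0,0,0,0,0,1,0,0,0,0,0,0,1,0,0,0,0,0,0,1,0,0,0,0,0,0,1,0,0,0,0,0,0,1,0,0,0,0,0,0,1]
}}

```text
time_s: 6.18
tcp_pos: [0.4731, -0.1691, 0.2008]
tool_rot: [180.0, -0.0, -11.0]
contact_force: [0.4, -1.0, -3.9]
width: 0.0349
```

```bash
python3 - <<'E'
from station import readout, imaging
from h import *
s=readout.get_state(); print(s["tcp_pos"],s["tool_rot"],s["contact_force"],s["moment"],s["width"])
d={n:imaging.camera(n) for n in ("wrist","side","top")}
cv2.imwrite("pics/w3.png",cv2.convertScaleAbs(d["wrist"]["frame"],alpha=1.5))
cv2.imwrite("pics/s3.png",cv2.resize(d["side"]["frame"][180:460,240:500],None,fx=2.1,fy=2.1,interpolation=cv2.INTER_CUBIC))
pickle.dump(d,open("d3.pkl","wb"))
E
```

```text
[ 0.47308189 -0.16908428  0.20075927] [ 1.79994559e+02 -1.09583178e-02 -1.09533254e+01] [ 0.42546571 -1.02027467 -3.86460919] [-0.05793845  0.02334557  0.02468284] 0.03485918801271348
```

View pics/w3.png

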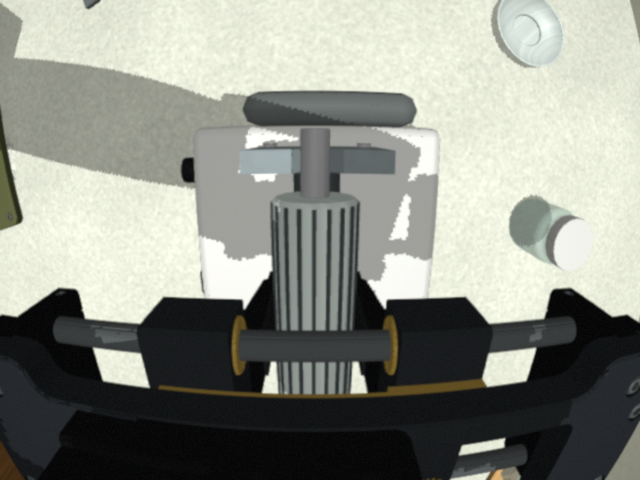

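View pics/s3.png

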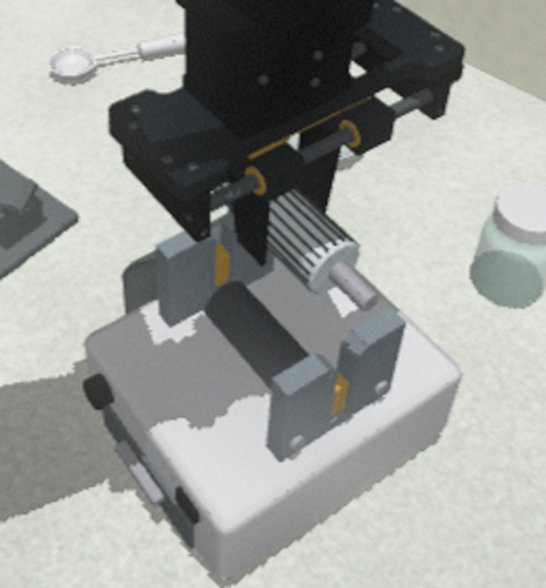

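```bash
python3 - <<'E'
from h import *
d=pickle.load(open("d3.pkl","rb")); c=d["wrist"]
W=fcloud(c); w=W.reshape(-1,3); w=w[np.isfinite(w).all(1)]
yaw=np.radians(-10.95); ex=np.array([np.cos(yaw),np.sin(yaw)]); ey=np.array([-np.sin(yaw),np.cos(yaw)])
C=np.array([.474,-.1685])
L=np.c_[(w[:,:2]-C)@ex,(w[:,:2]-C)@ey,w[:,2]]
k=(L[:,2]>.150)&(L[:,2]<.165)&(abs(L[:,0])<.06)&(L[:,1]>.03)&(L[:,1]<.1); q=L[k]
print("wrist cheek+y",k.sum(),"x",np.percentile(q[:,0],[.5,99.5]),"y",np.percentile(q[:,1],[2,98]),np.median(q[:,2]))
print(cv2.minAreaRect((q[:,:2]*1000).astype(np.float32)))
k=(L[:,2]>.213)&(L[:,2]<.232)&(abs(L[:,0])<.02)&(L[:,1]>.052)&(L[:,1]<.09); q=L[k]
print("wrist axle x",np.percentile(q[:,0],[1,50,99]),"y",np.percentile(q[:,1],[1,99]),np.percentile(q[:,2],95))
for n in ("side",):
    S=cloud(d[n]); w=S.reshape(-1,3); w=w[np.isfinite(w).all(1)]
    L=np.c_[(w[:,:2]-C)@ex,(w[:,:2]-C)@ey,w[:,2]]
    for sg in (1,-1):
        k=(L[:,2]>.154)&(L[:,2]<.163)&(abs(L[:,0])<.06)&(abs(L[:,1]-sg*.061)<.02);q=L[k]
        print(n,sg,"cheek x",np.percentile(q[:,0],[.5,99.5]),"y",np.percentile(q[:,1],[2,98]))
        lo=q[q[:,0]<0,0].max() if (q[:,0]<0).any() else 0; 
        print("  gap", np.percentile(q[q[:,0]<0,0],98), np.percentile(q[q[:,0]>0,0],2))
    k=(L[:,2]>.213)&(L[:,2]<.232)&(abs(L[:,0])<.02)&(L[:,1]<-.053)&(L[:,1]>-.09); q=L[k]
    A=q; # axle fit r=6
    from scipy.optimize import least_squares
    f=least_squares(lambda p: np.hypot(q[:,0]-p[0],q[:,2]-p[1])-.006,[0,.22],loss='soft_l1',f_scale=.001)
    print("axle -y x,z",f.x,"yend",np.percentile(q[:,1],[1,99]),len(q))
# brass shoes top z (initial pictures)
for n in ("top","side"):
    c=pickle.load(open("d0.pkl","rb"))[n]; S=cloud(c); hsv=cv2.cvtColor(c["frame"],cv2.COLOR_BGR2HSV)
    m=(hsv[...,0]>10)&(hsv[...,0]<25)&(hsv[...,1]>150)
    w=S[m]; L=np.c_[(w[:,:2]-C)@ex,(w[:,:2]-C)@ey,w[:,2]]
    for sg in (1,-1):
        k=(abs(L[:,0])<.02)&(abs(L[:,1]-sg*.061)<.02); q=L[k]; print(n,sg,k.sum(),"x",q[:,0].mean(),"z",np.percentile(q[:,2],[5,50,90,97]))
E
```

```text
wrist cheek+y 3060 x [-0.04486842  0.04423763] y [0.05389286 0.06755055] 0.1579345910950538
((-0.34023284912109375, 60.51802062988281), (14.619793891906738, 90.53582763671875), 89.98103332519531)
wrist axle x [-0.00767964 -0.00163971  0.00403836] y [0.05226849 0.07783647] 0.22623354044457128
side 1 cheek x [-0.04471343  0.01398197] y [0.05318544 0.06748189]
  gap -0.012999193455026275 0.010649467402888907
side -1 cheek x [-0.04447109  0.04531161] y [-0.06819182 -0.05385277]
  gap -0.01060393274233693 0.010847104245387392
axle -y x,z [-0.00093197  0.22046996] yend [-0.07768568 -0.05328057] 248
top 1 14 x 7.848566732614602e-05 z [0.12615385 0.12894717 0.1314615  0.13262736]
top -1 16 x 0.00038892688816268657 z [0.11277478 0.12559473 0.12781673 0.12805381]
side 1 29 x 0.002193780274871348 z [0.12764584 0.12948083 0.13050371 0.13089405]
side -1 11 x 0.0035766155558579343 z [0.12693024 0.12745562 0.12889549 0.12911512]
```

Wrist and side views agree: the roller sits about 1.35 mm short in the mill's local x, and the yaw and y are right. I'll correct that and go down to just above the mouths.

>>> {"api": "arm_command", "payload": {
  "motion": [0,0,0,1.3,-0.3,-10,1,0,0,0,1.3,-0.3,-22,1,0,0,0,1.3,-0.3,-32,1,0,0,0,1.3,-0.3,-40,1,0,0,0,1.3,-0.3,-46,1,0,0,0,1.3,-0.3,-50,1,0,0,0,1.3,-0.3,-50,1,0,0,0,1.3,-0.3,-50,1,0,0,0,1.3,-0.3,-50,1,0,0,0,1.3,-0.3,-50,1]
}}

```text
time_s: 7.17
tcp_pos: [0.4748, -0.1697, 0.1515]
tool_rot: [180.0, -0.1, -11.0]
contact_force: [-0.5, -0.2, -3.8]
width: 0.0351
```

```bash
cat > chk.py <<'E'
from station import readout, imaging
from h import *
import sys
s=readout.get_state(); print(s["time_s"],s["tcp_pos"],s["tool_rot"],s["contact_force"],s["moment"],s["width"])
d={n:imaging.camera(n) for n in ("wrist","side")}
fs=[readout.get_state()["contact_force"]]
pickle.dump(d,open("dl.pkl","wb"))
n=sys.argv[1]
a=cv2.resize(cv2.convertScaleAbs(d["wrist"]["frame"][90:250,200:440],alpha=1.5),(390,260)); b=cv2.resize(d["side"]["frame"][250:430,290:470],(400,400),interpolation=cv2.INTER_CUBIC)
o=np.zeros((400,800,3),np.uint8); o[:260,:390]=a; o[:,400:]=b; cv2.imwrite(f"pics/{n}.png",o)
yaw=np.radians(-10.95); ex=np.array([np.cos(yaw),np.sin(yaw)]); ey=np.array([-np.sin(yaw),np.cos(yaw)]); C=np.array([.474,-.1685])
def loc(w):
    w=w.reshape(-1,3); w=w[np.isfinite(w).all(1)]; return np.c_[(w[:,:2]-C)@ex,(w[:,:2]-C)@ey,w[:,2]]
L=loc(fcloud(d["wrist"])); za=s["tcp_pos"][2]+.0195
k=(abs(L[:,2]-.158)<.006)&(abs(L[:,0])<.05)&(abs(L[:,0])>.02)&(abs(L[:,1]-.061)<.015); q=L[k]
print("cheek+ x",np.percentile(q[:,0],[.5,99.5]).mean(),"y",np.percentile(q[:,1],[2,98]).mean())
for nm,L,sg in (("wrist",L,1),("side",loc(cloud(d["side"])),-1)):
    k=(abs(L[:,2]-za)<.012)&(abs(L[:,0])<.007)&(sg*L[:,1]>.0695)&(sg*L[:,1]<.09);q=L[k]
    if k.sum()>8:
        print(nm,"axle x",np.percentile(q[:,0],[2,98]).mean(),"top z",np.percentile(q[:,2],95),"end y",np.percentile(sg*q[:,1],99),k.sum())
E
python3 chk.py e1
```

```text
7.1667 [ 0.47481266 -0.16974941  0.1514584 ] [ 1.79978177e+02 -8.03497791e-02 -1.09702880e+01] [-0.50774116 -0.21888131 -3.82194792] [-0.12651393  0.10613035  0.02186276] 0.03507444245431323
cheek+ x -0.00031958975569141776 y 0.0607819660045063
wrist axle x 0.00017482495640022645 top z 0.1768147771960891 end y 0.07757032408803118 606
side axle x -0.00017682211665030105 top z 0.17747474369726485 end y 0.07830710205402425 93
```

View pics/e1.png

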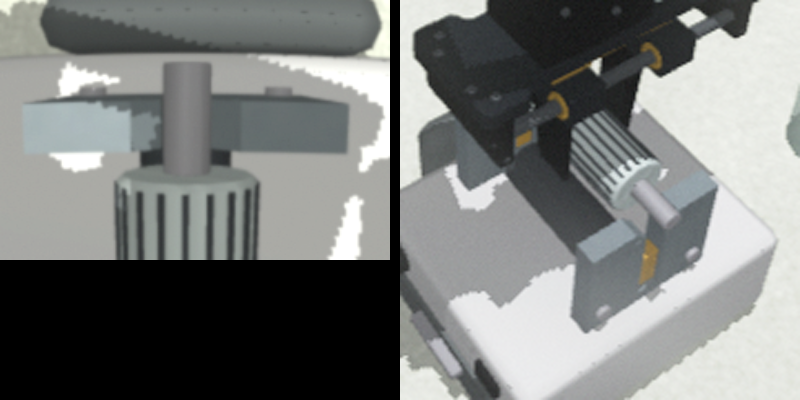

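The axle is within about 0.5 mm of the slot centres in both views (axle at crop column 187, cheek spanning 23–348). Lowering into the slots, short of the shoes.

>>> {"api": "arm_command", "payload": {
  "motion": [0,0,0,0,0,-4,1,0,0,0,0,0,-7,1,0,0,0,0,0,-10,1,0,0,0,0,0,-13,1,0,0,0,0,0,-16,1,0,0,0,0,0,-19,1,0,0,0,0,0,-22,1,0,0,0,0,0,-25,1,0,0,0,0,0,-27,1,0,0,0,0,0,-28,1]
}}

```text
time_s: 8.1
tcp_pos: [0.4741, -0.1694, 0.1222]
tool_rot: [-180.0, 0.0, -11.0]
contact_force: [-0.0, -1.1, -3.9]
width: 0.035
```

>>> {"api": "arm_command", "payload": {
  "motion": [0,0,0,0,0,0,1,0,0,0,0,0,0,1,0,0,0,0,0,-0.3,1,0,0,0,0,0,-0.6,1,0,0,0,0,0,-0.9,1,0,0,0,0,0,-1.2,1,0,0,0,0,0,-1.5,1,0,0,0,0,0,-1.8,1,0,0,0,0,0,-2.0,1,0,0,0,0,0,-2.0,1]
}}

```text
time_s: 8.93
tcp_pos: [0.4743, -0.1695, 0.1205]
tool_rot: [-180.0, 0.0, -11.0]
contact_force: [0.5, 0.4, -3.4]
width: 0.0348
```

```bash
python3 chk.py e2
```

```text
8.9333 [ 0.47425626 -0.16949479  0.12054637] [-1.79998592e+02  1.02037698e-02 -1.09724466e+01] [ 0.54869633  0.3682435  -3.35985575] [-0.0597009   0.07511714  0.01941871] 0.03483953642857542
cheek+ x -0.0003022045858459728 y 0.060746739947493675
wrist axle x -0.00034027075981741487 top z 0.14594055632557695 end y 0.07770176448015248 607
side axle x -0.00047463705267747174 top z 0.1471907591485424 end y 0.07803489263338435 91
```

View pics/e2.png

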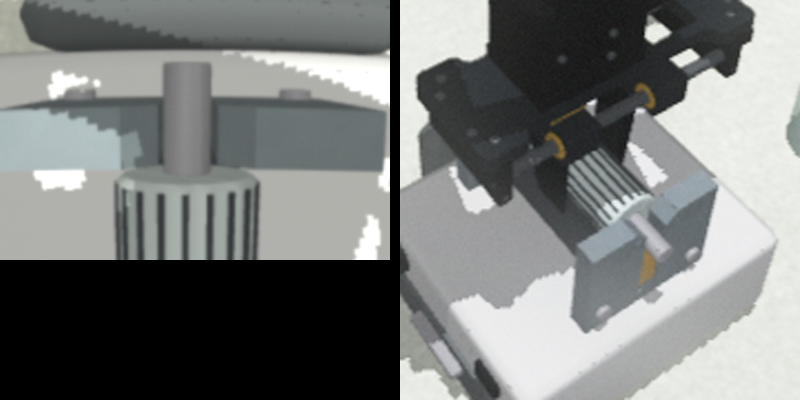

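Both ends are in the slots at about 140 mm, step 2's window. Pushing down slowly and feeling the force (baseline Fz about -3.7 N).

>>> {"api": "arm_command", "payload": {
  "motion": [0,0,0,0,0,-0.5,1,0,0,0,0,0,-1.0,1,0,0,0,0,0,-1.5,1,0,0,0,0,0,-2.0,1,0,0,0,0,0,-2.5,1,0,0,0,0,0,-3.0,1,0,0,0,0,0,-3.5,1,0,0,0,0,0,-4.0,1,0,0,0,0,0,-4.5,1,0,0,0,0,0,-5.0,1]
}}

```text
time_s: 9.87
tcp_pos: [0.4744, -0.1695, 0.1157]
tool_rot: [180.0, -0.0, -11.0]
contact_force: [-0.5, 0.2, -2.7]
width: 0.035
```

```bash
python3 chk.py e3
```

```text
9.8667 [ 0.47436348 -0.16953411  0.1156765 ] [ 1.79997647e+02 -6.13304210e-03 -1.09706033e+01] [-0.4879848   0.23084217 -2.69696841] [-0.02953258  0.11516536  0.01569446] 0.035041985102924875
cheek+ x -0.0003207025600442115 y 0.06077476742832865
wrist axle x -0.0002796502250265601 top z 0.1413443631078419 end y 0.07768782989422153 607
side axle x -0.00044242937414958874 top z 0.14140385227537117 end y 0.07797038495097088 87
```

>>> {"api": "arm_command", "payload": {
  "motion": [0,0,0,0,0,-0.3,1,0,0,0,0,0,-0.6,1,0,0,0,0,0,-0.9,1,0,0,0,0,0,-1.2,1,0,0,0,0,0,-1.5,1,0,0,0,0,0,-1.8,1,0,0,0,0,0,-2.1,1,0,0,0,0,0,-2.4,1,0,0,0,0,0,-2.7,1,0,0,0,0,0,-3.0,1]
}}

```text
time_s: 10.8
tcp_pos: [0.4745, -0.1696, 0.1134]
tool_rot: [180.0, -0.0, -11.0]
contact_force: [-2.9, 1.7, 5.6]
width: 0.0349
```

```bash
python3 chk.py e4
```

```text
10.8 [ 0.47453668 -0.16958217  0.1133602 ] [ 1.79989899e+02 -2.34755805e-02 -1.09625689e+01] [-2.93368195  1.66001512  5.56953401] [0.21377461 0.68950205 0.05771549] 0.03486843090603381
cheek+ x -0.0003216508590167949 y 0.06077960289576592
wrist axle x -9.094783017438938e-05 top z 0.1389395599002196 end y 0.07765363417802104 611
side axle x -8.523701140416813e-05 top z 0.13907070577914374 end y 0.07829783485133153 84
```

>>> {"api": "arm_command", "payload": {
  "motion": [0,0,0,0,0,-0.1,1,0,0,0,0,0,-0.2,1,0,0,0,0,0,-0.3,1,0,0,0,0,0,-0.4,1,0,0,0,0,0,-0.5,1,0,0,0,0,0,-0.6,1,0,0,0,0,0,-0.7,1,0,0,0,0,0,-0.8,1,0,0,0,0,0,-0.9,1,0,0,0,0,0,-1.0,1]
}}

```text
time_s: 11.73
tcp_pos: [0.4745, -0.1696, 0.1124]
tool_rot: [180.0, -0.0, -11.0]
contact_force: [-3.5, 1.0, 5.7]
width: 0.0351
```

```bash
cat > st.py <<'E'
from station import readout
s=readout.get_state(); print(s["time_s"],s["tcp_pos"].round(5),s["tool_rot"].round(2),s["contact_force"].round(2),s["moment"].round(3),s["width"])
E
python3 st.py
```

```text
11.7333 [ 0.47455 -0.16956  0.11237] [ 1.7999e+02 -2.0000e-02 -1.0960e+01] [-3.52  0.95  5.74] [0.183 0.636 0.098] 0.03505073470629502
```

>>> {"api": "arm_command", "payload": {
  "motion": [0,0,0,0,0,-0.1,1,0,0,0,0,0,-0.2,1,0,0,0,0,0,-0.3,1,0,0,0,0,0,-0.4,1,0,0,0,0,0,-0.5,1,0,0,0,0,0,-0.6,1,0,0,0,0,0,-0.7,1,0,0,0,0,0,-0.8,1,0,0,0,0,0,-0.9,1,0,0,0,0,0,-1.0,1]
}}

```text
time_s: 12.57
tcp_pos: [0.4746, -0.1696, 0.1114]
tool_rot: [180.0, -0.0, -11.0]
contact_force: [-3.9, 1.8, 5.7]
width: 0.0346
```

>>> {"api": "arm_command", "payload": {
  "motion": [0,0,0,0,0,-0.1,1,0,0,0,0,0,-0.2,1,0,0,0,0,0,-0.3,1,0,0,0,0,0,-0.4,1,0,0,0,0,0,-0.5,1,0,0,0,0,0,-0.6,1,0,0,0,0,0,-0.7,1,0,0,0,0,0,-0.8,1,0,0,0,0,0,-0.9,1,0,0,0,0,0,-1.0,1]
}}

```text
time_s: 13.4
tcp_pos: [0.4746, -0.1696, 0.1104]
tool_rot: [180.0, -0.0, -11.0]
contact_force: [-3.6, 1.5, 5.5]
width: 0.035
```

```bash
python3 chk.py e5
```

```text
13.4 [ 0.47455869 -0.16958333  0.11039002] [ 1.79989415e+02 -2.43786341e-02 -1.09606061e+01] [-3.626264    1.50370371  5.45356295] [0.23279514 0.70553045 0.06207821] 0.035024687274269356
cheek+ x -0.000290724764172922 y 0.060803044669849926
wrist axle x -8.934025616049758e-05 top z 0.13587345763824984 end y 0.07766421068104763 610
side axle x -4.3262310482652683e-05 top z 0.13632254590755463 end y 0.07832896806563039 82
```

View pics/e5.png

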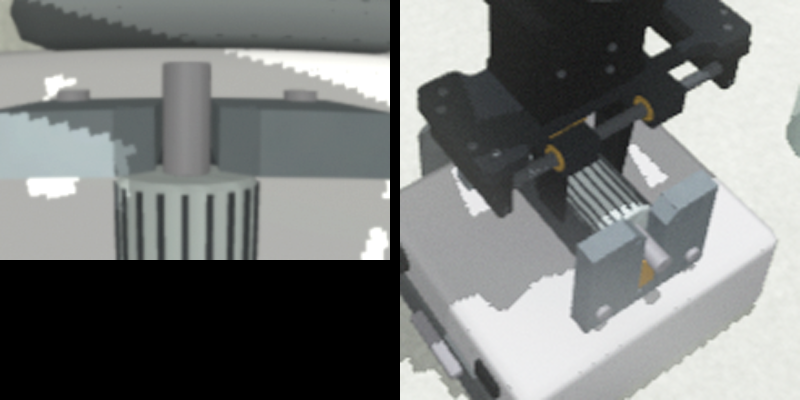

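Level, axis about 130 mm, both shoes sliding at a steady 9.3 N. Continuing.

>>> {"api": "arm_command", "payload": {
  "motion": [0,0,0,0,0,-0.1,1,0,0,0,0,0,-0.2,1,0,0,0,0,0,-0.3,1,0,0,0,0,0,-0.4,1,0,0,0,0,0,-0.5,1,0,0,0,0,0,-0.6,1,0,0,0,0,0,-0.7,1,0,0,0,0,0,-0.8,1,0,0,0,0,0,-0.9,1,0,0,0,0,0,-1.0,1]
}}

```text
time_s: 14.33
tcp_pos: [0.4745, -0.1696, 0.1094]
tool_rot: [180.0, -0.0, -11.0]
contact_force: [-2.7, 1.7, 5.7]
width: 0.0349
```

>>> {"api": "arm_command", "payload": {
  "motion": [0,0,0,0,0,-0.1,1,0,0,0,0,0,-0.2,1,0,0,0,0,0,-0.3,1,0,0,0,0,0,-0.4,1,0,0,0,0,0,-0.5,1,0,0,0,0,0,-0.6,1,0,0,0,0,0,-0.7,1,0,0,0,0,0,-0.8,1,0,0,0,0,0,-0.9,1,0,0,0,0,0,-1.0,1]
}}

```text
time_s: 15.17
tcp_pos: [0.4745, -0.1696, 0.1084]
tool_rot: [180.0, -0.0, -11.0]
contact_force: [-4.4, 1.4, 5.9]
width: 0.0354
```

>>> {"api": "arm_command", "payload": {
  "motion": [0,0,0,0,0,-0.1,1,0,0,0,0,0,-0.2,1,0,0,0,0,0,-0.3,1,0,0,0,0,0,-0.4,1,0,0,0,0,0,-0.5,1,0,0,0,0,0,-0.6,1,0,0,0,0,0,-0.7,1,0,0,0,0,0,-0.8,1,0,0,0,0,0,-0.9,1,0,0,0,0,0,-1.0,1]
}}

```text
time_s: 16.0
tcp_pos: [0.4745, -0.1696, 0.1073]
tool_rot: [180.0, -0.0, -11.0]
contact_force: [-4.2, 2.6, 4.1]
width: 0.0351
```

>>> {"api": "arm_command", "payload": {
  "motion": [0,0,0,0,0,-0.1,1,0,0,0,0,0,-0.2,1,0,0,0,0,0,-0.3,1,0,0,0,0,0,-0.4,1,0,0,0,0,0,-0.5,1,0,0,0,0,0,-0.6,1,0,0,0,0,0,-0.7,1,0,0,0,0,0,-0.8,1,0,0,0,0,0,-0.9,1,0,0,0,0,0,-1.0,1]
}}

```text
time_s: 16.83
tcp_pos: [0.4745, -0.1696, 0.1063]
tool_rot: [180.0, -0.0, -11.0]
contact_force: [-3.8, 1.9, 5.9]
width: 0.0349
```

```bash
python3 chk.py e6
```

```text
16.8333 [ 0.47453604 -0.16959194  0.1063417 ] [ 1.79988303e+02 -2.21860424e-02 -1.09612126e+01] [-3.84434354  1.85740189  5.91521903] [0.20251682 0.64011631 0.03964348] 0.03493844703431793
cheek+ x -0.00034791848577082896 y 0.060808949150575574
wrist axle x -8.959445428976566e-05 top z 0.13194847420195743 end y 0.07765915201895553 612
side axle x -0.0005299431045877115 top z 0.1326208036183822 end y 0.07813046840417566 82
```

View pics/e6.png

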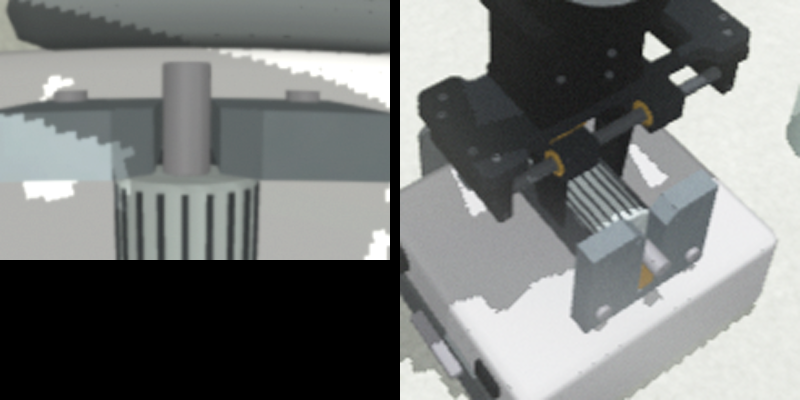

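>>> {"api": "arm_command", "payload": {
  "motion": [0,0,0,0,0,-0.1,1,0,0,0,0,0,-0.2,1,0,0,0,0,0,-0.3,1,0,0,0,0,0,-0.4,1,0,0,0,0,0,-0.5,1,0,0,0,0,0,-0.6,1,0,0,0,0,0,-0.7,1,0,0,0,0,0,-0.8,1,0,0,0,0,0,-0.8,1,0,0,0,0,0,-0.8,1]
}}

```text
time_s: 17.77
tcp_pos: [0.4746, -0.1696, 0.106]
tool_rot: [180.0, -0.0, -11.0]
contact_force: [-3.5, 3.5, 7.0]
width: 0.0349
```

>>> {"api": "arm_command", "payload": {
  "motion": [0,0,0,0,0,0,1,0,0,0,0,0,0,1,0,0,0,0,0,0,1,0,0,0,0,0,0,1,0,0,0,0,0,0,1,0,0,0,0,0,0,1,0,0,0,0,0,0,1,0,0,0,0,0,0,1,0,0,0,0,0,0,1,0,0,0,0,0,0,1]
}}

```text
time_s: 18.6
tcp_pos: [0.4746, -0.1696, 0.106]
tool_rot: [180.0, -0.0, -11.0]
contact_force: [-4.5, 2.0, 8.6]
width: 0.0347
```

```bash
python3 st.py; python3 chk.py e7
```

```text
18.6 [ 0.47456 -0.16958  0.10601] [ 1.7999e+02 -2.0000e-02 -1.0960e+01] [-4.48  2.04  8.6 ] [0.3   0.917 0.103] 0.03472749438907295
18.6 [ 0.47455979 -0.16958469  0.10600746] [ 1.79990289e+02 -1.66193897e-02 -1.09626132e+01] [-4.47810783  2.03841405  8.60082976] [0.29986242 0.91702427 0.10328942] 0.03472749438907295
cheek+ x -0.0002860187276993026 y 0.060835901750676644
wrist axle x -5.836709570990108e-05 top z 0.13147394092971254 end y 0.0776615798919053 610
side axle x -0.00021290389175367868 top z 0.1322597679872683 end y 0.07797577740189679 80
```

A stop is felt: it advanced 0.35 mm of the 0.8 commanded, and the roller's load is up to about 12.3 N. Bearing down further in small steps.

>>> {"api": "arm_command", "payload": {
  "motion": [0,0,0,0,0,-0.1,1,0,0,0,0,0,-0.2,1,0,0,0,0,0,-0.3,1,0,0,0,0,0,-0.4,1,0,0,0,0,0,-0.5,1,0,0,0,0,0,-0.5,1,0,0,0,0,0,-0.5,1,0,0,0,0,0,-0.5,1,0,0,0,0,0,-0.5,1,0,0,0,0,0,-0.5,1]
}}

```text
time_s: 19.53
tcp_pos: [0.4746, -0.1696, 0.106]
tool_rot: [180.0, -0.0, -11.0]
contact_force: [-6.7, 2.7, 10.6]
width: 0.0352
```

```bash
python3 st.py
```

```text
19.5333 [ 0.4746  -0.16958  0.10597] [ 1.7999e+02 -1.0000e-02 -1.0960e+01] [-6.75  2.7  10.58] [0.331 1.132 0.123] 0.035235913097633416
```

>>> {"api": "arm_command", "payload": {
  "motion": [0,0,0,-0.1,0,0,1,0,0,0,-0.2,0,0,1,0,0,0,-0.3,0.1,0,1,0,0,0,-0.4,0.1,0,1,0,0,0,-0.5,0.1,-0.1,1,0,0,0,-0.5,0.1,-0.2,1,0,0,0,-0.5,0.1,-0.3,1,0,0,0,-0.5,0.1,-0.4,1,0,0,0,-0.5,0.1,-0.4,1,0,0,0,-0.5,0.1,-0.4,1]
}}

```text
time_s: 20.37
tcp_pos: [0.4746, -0.1696, 0.106]
tool_rot: [180.0, -0.1, -11.0]
contact_force: [-5.4, 3.5, 11.5]
width: 0.0349
```

```bash
python3 st.py
```

```text
20.3667 [ 0.47459 -0.1696   0.10595] [ 1.7999e+02 -8.0000e-02 -1.0960e+01] [-5.4   3.55 11.51] [0.375 0.888 0.059] 0.03485126026865512
```

>>> {"api": "arm_command", "payload": {
  "motion": [0,0,0,-0.1,0,-0.1,1,0,0,0,-0.2,0,-0.2,1,0,0,0,-0.3,0,-0.3,1,0,0,0,-0.4,0,-0.4,1,0,0,0,-0.4,0,-0.4,1,0,0,0,-0.4,0,-0.4,1,0,0,0,-0.4,0,-0.4,1,0,0,0,-0.4,0,-0.4,1,0,0,0,-0.4,0,-0.4,1,0,0,0,-0.4,0,-0.4,1]
}}

```text
time_s: 21.2
tcp_pos: [0.4746, -0.1696, 0.1059]
tool_rot: [180.0, -0.1, -11.0]
contact_force: [-5.4, 2.2, 11.7]
width: 0.035
```

```bash
python3 chk.py e8;python3 st.py
```

```text
21.2 [ 0.47457913 -0.16961651  0.10593246] [ 1.79991631e+02 -1.37622212e-01 -1.09616015e+01] [-5.35578156  2.2368806  11.70977584] [0.43629342 0.85089362 0.03850945] 0.03497195811317535
cheek+ x -0.00025547383487473097 y 0.06083610174087005
wrist axle x -8.053240152038543e-05 top z 0.13155647572560408 end y 0.07761347401265549 613
side axle x -7.321727180098362e-05 top z 0.1325293933097914 end y 0.078129109182391 81
21.3 [ 0.4746  -0.16962  0.10596] [ 1.7999e+02 -1.4000e-01 -1.0960e+01] [-4.    3.17 12.78] [0.488 0.897 0.077] 0.03509192463458132
```

View pics/e8.png

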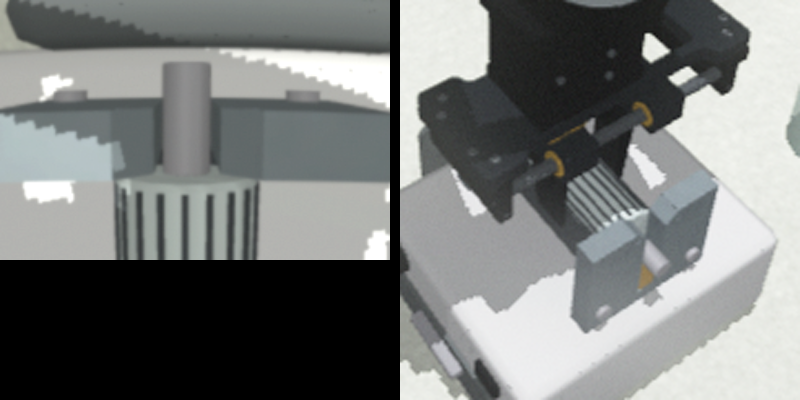

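>>> {"api": "arm_command", "payload": {
  "motion": [0,0,0,0,0,-0.1,1,0,0,0,0,0,-0.2,1,0,0,0,0,0,-0.3,1,0,0,0,0,0,-0.4,1,0,0,0,0,0,-0.5,1,0,0,0,0,0,-0.6,1,0,0,0,0,0,-0.7,1,0,0,0,0,0,-0.8,1,0,0,0,0,0,-0.8,1,0,0,0,0,0,-0.8,1]
}}

```text
time_s: 22.13
tcp_pos: [0.4746, -0.1697, 0.1059]
tool_rot: [180.0, -0.1, -11.0]
contact_force: [-6.9, 3.6, 16.0]
width: 0.0349
```

```bash
python3 st.py
```

```text
22.1333 [ 0.47463 -0.16966  0.10589] [ 1.7999e+02 -1.3000e-01 -1.0960e+01] [-6.92  3.64 16.  ] [0.594 1.237 0.029] 0.034922172621263375
```

Now bearing about 20 N with no further travel. Holding for 0.8 s.

>>> {"api": "arm_command", "payload": {
  "motion": [0,0,0,0,0,0,1,0,0,0,0,0,0,1,0,0,0,0,0,0,1,0,0,0,0,0,0,1,0,0,0,0,0,0,1,0,0,0,0,0,0,1,0,0,0,0,0,0,1,0,0,0,0,0,0,1,0,0,0,0,0,0,1,0,0,0,0,0,0,1]
}}

```text
time_s: 22.97
tcp_pos: [0.4746, -0.1696, 0.1059]
tool_rot: [180.0, -0.1, -11.0]
contact_force: [-7.2, 3.3, 14.8]
width: 0.0355
```

```bash
python3 chk.py e9;python3 st.py
```

```text
22.9667 [ 0.47460893 -0.16963282  0.10587891] [ 1.79993641e+02 -1.26973638e-01 -1.09602263e+01] [-7.20580621  3.28290214 14.80563732] [0.60832632 1.16365818 0.10834006] 0.035480181777659686
cheek+ x -0.00028746896652803375 y 0.06083433455651302
wrist axle x -0.0002217425800554152 top z 0.13147350455437148 end y 0.07761349358862336 619
side axle x -0.00041245712177772134 top z 0.1322407660351907 end y 0.07791845559715008 81
23.0667 [ 0.47463 -0.16964  0.10589] [ 1.7999e+02 -1.3000e-01 -1.0960e+01] [-6.69  4.48 15.82] [0.612 1.2   0.078] 0.03492803710177963
```

>>> {"api": "arm_command", "payload": {
  "motion": [0,0,0,0,0,0.5,1,0,0,0,0,0,1.0,1,0,0,0,0,0,1.5,1,0,0,0,0,0,2.0,1,0,0,0,0,0,2.4,1,0,0,0,0,0,2.6,1,0,0,0,0,0,2.6,1,0,0,0,0,0,2.6,1,0,0,0,0,0,2.6,1,0,0,0,0,0,2.6,1]
}}

```text
time_s: 23.9
tcp_pos: [0.4744, -0.1696, 0.106]
tool_rot: [180.0, -0.1, -11.0]
contact_force: [1.4, 2.0, 5.2]
width: 0.0346
```

```bash
python3 st.py
```

```text
23.9 [ 0.4744  -0.16961  0.10605] [ 1.800e+02 -1.400e-01 -1.098e+01] [1.38 1.96 5.19] [ 0.242 -0.255  0.061] 0.034581314091677355
```

>>> {"api": "arm_command", "payload": {
  "motion": [0,0,0,0.2,0,0.3,1,0,0,0,0.2,0,0.6,1,0,0,0,0.2,0,0.9,1,0,0,0,0.2,0,0.9,1,0,0,0,0.2,0,0.9,0.55,0,0,0,0.2,0,0.9,0.5,0,0,0,0.2,0,0.9,0.4,0,0,0,0.2,0,0.9,0.2,0,0,0,0.2,0,0.9,0.1,0,0,0,0.2,0,0.9,0]
}}

```text
time_s: 24.73
tcp_pos: [0.4732, -0.1693, 0.1059]
tool_rot: [-180.0, 0.1, -11.0]
contact_force: [-0.3, 0.5, -0.2]
width: 0.0689
```

```bash
python3 chk.py e10; python3 st.py
```

```text
24.7333 [ 0.47323701 -0.1693254   0.10589604] [-1.79994553e+02  5.55855002e-02 -1.09731706e+01] [-0.31584337  0.46558183 -0.20129509] [-0.07868133  0.08514811 -0.05062359] 0.0689271652380168
cheek+ x -0.0002446537168532756 y 0.06084038543172944
wrist axle x -0.0005946284558560285 top z 0.13157179135413954 end y 0.07765564635335169 613
side axle x -0.0005013092790494608 top z 0.13216159118950496 end y 0.0783954438894304 86
24.8333 [ 0.47345 -0.1694   0.10611] [ 1.800e+02  2.000e-02 -1.097e+01] [ 0.69  0.28 -0.42] [-0.079  0.04   0.002] 0.07720460166472631
```

View pics/e10.png

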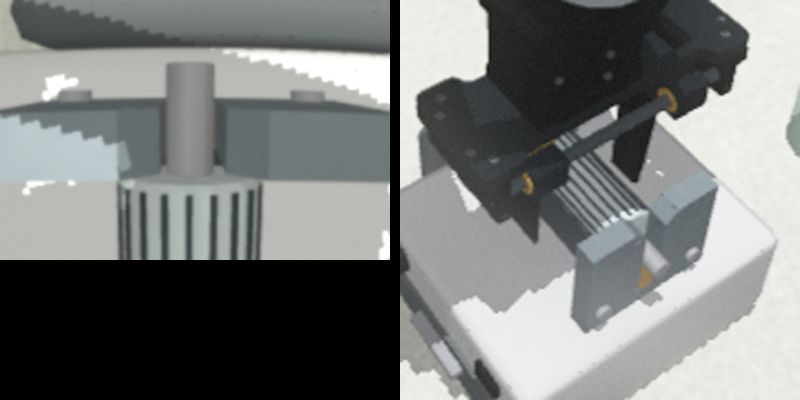

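Released, and the roller is seated level in both slots. Retreating straight up with the fingers open.

>>> {"api": "arm_command", "payload": {
  "motion": [0,0,0,0,0,0,0,0,0,0,0,0,0,0,0,0,0,0.5,0,5,0,0,0,0,0.5,0,15,0,0,0,0,0.5,0,30,0,0,0,0,0.5,0,50,0,0,0,0,0.5,0,75,0,0,0,0,0.5,0,100,0,0,0,0,0.5,0,130,0,0,0,0,0.5,0,150,0]
}}

```text
time_s: 25.67
tcp_pos: [0.4749, -0.1697, 0.2606]
tool_rot: [179.9, -0.3, -11.0]
contact_force: [1.4, 0.6, 0.6]
width: 0.0951
```

>>> {"api": "arm_command", "payload": {
  "motion": [0,0,0,-10,20,0,0,0,0,0,-20,50,0,0,0,0,0,-30,90,0,0,0,0,0,-40,130,0,0,0,0,0,-40,165,0,0,0,0,0,-40,180,0,0,0,0,0,-40,180,0,0,0,0,0,-40,180,0,0,0,0,0,-40,180,0,0,0,0,0,-40,180,0,0]
}}

```text
time_s: 26.5
tcp_pos: [0.4343, 0.0097, 0.2566]
tool_rot: [180.0, -0.0, -11.1]
contact_force: [0.4, -0.0, 0.2]
width: 0.0952
```

```bash
python3 - <<'E'
from station import readout, imaging
from h import *
s=readout.get_state(); print(s["tcp_pos"],s["contact_force"],s["qvel"].round(2),s["time_s"])
d={n:imaging.camera(n) for n in ("top","side")}
pickle.dump(d,open("d9.pkl","wb"))
o=np.zeros((400,800,3),np.uint8)
o[:,:400]=cv2.resize(d["side"]["frame"][250:450,280:480],(400,400),interpolation=cv2.INTER_CUBIC); o[:,400:]=cv2.resize(d["top"]["frame"][190:330,340:480],(400,400),interpolation=cv2.INTER_CUBIC)
cv2.imwrite("pics/f.png",o)
yaw=np.radians(-10.95); ex=np.array([np.cos(yaw),np.sin(yaw)]); ey=np.array([-np.sin(yaw),np.cos(yaw)]); C=np.array([.474,-.1685])
for n in d:
    w=cloud(d[n]).reshape(-1,3); w=w[np.isfinite(w).all(1)]; L=np.c_[(w[:,:2]-C)@ex,(w[:,:2]-C)@ey,w[:,2]]
    k=(L[:,2]>.128)&(L[:,2]<.152)&(abs(L[:,0])<.022)&(abs(L[:,1])<.047); q=L[k]
    for y in (-.04,-.02,0,.02,.04):
        m=abs(q[:,1]-y)<.008; print(n,y,"barrel top",np.percentile(q[m,2],92).round(4),"x",np.percentile(q[m,0],[2,98]).mean().round(4))
    for sg in (1,-1):
        m=(abs(sg*L[:,1]-.073)<.0045)&(abs(L[:,0])<.006)&(abs(L[:,2]-.128)<.01); 
        if m.sum()>3: print(n,sg,"axle top",np.percentile(L[m,2],90).round(4),m.sum())
d0=pickle.load(open("d0.pkl","rb"))
df=cv2.absdiff(d0["top"]["frame"],d["top"]["frame"]).max(2)
print("diff dish/jar/spoon",[df[a:b,c:e].mean() for a,b,c,e in ((110,158,298,344),(120,160,410,450),(100,195,185,240))])
E
```

```text
[0.4342899  0.00965559 0.25657053] [ 0.42396061 -0.02018018  0.19745287] [-0.42  0.3   0.13  0.08 -0.01  0.07] 26.5
top -0.04 barrel top 0.1447 x -0.0014
top -0.02 barrel top 0.1448 x -0.0013
top 0 barrel top 0.1448 x -0.0009
top 0.02 barrel top 0.1452 x -0.0009
top 0.04 barrel top 0.1447 x -0.0011
top 1 axle top 0.1334 28
top -1 axle top 0.1335 27
side -0.04 barrel top 0.1443 x -0.0019
side -0.02 barrel top 0.1444 x -0.0016
side 0 barrel top 0.1442 x -0.002
side 0.02 barrel top 0.1442 x -0.0018
side 0.04 barrel top 0.1442 x -0.0013
side -1 axle top 0.1319 74
diff dish/jar/spoon [np.float64(10.529438405797102), np.float64(10.134375), np.float64(10.666985645933014)]
```

View pics/f.png

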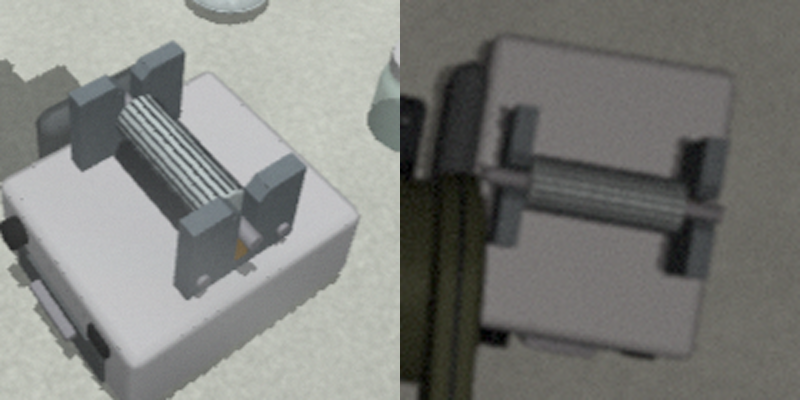

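```bash
python3 -c "
from station import env
print(env.hand_in())"
```

```text
the job is handed in; nothing more can be done
None
```

The feed roller is in the mill, home in both slots, and the job is handed in. Hand-in reports no verdict. I last read the clock at 26.5 s.

- **Seating:** I took the roller off the larger stand and lowered it level into the slots. The shoes slid at a steady 9.4 N or so. The stop came with the axle axis about 126 mm above the bench, 32 mm below the slot mouths. I then held about 20 N (21 N counting the sideways push) for more than 0.8 s with no further travel, eased off, released and backed the arm away.
- **Last checks:** The barrel top is level within 0.5 mm along its length. In plan the roller is 1–2 mm from the mill's centre. Its axle follows the mill's axis, and the fingers are well clear.
- **Weak or disagreeing:**
    - The side and top cameras differ by about 1.5 mm on the axle-top height.
    - The +y shoe's measured travel came out about 11 mm, against the 10 mm maximum given. I put that down to image error.
    - A sideways force of up to 8 N showed on the tool while pressing, and went when I eased off.
    - I judged the dish, jar and spoon unmoved because no move went near them. A before/after image comparison gave the same difference at all three, but I did not measure their positions again.

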